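# Unlock a battery pack and hold it lifted out of its bench charger

### The job

First turn the charger's lock knob clockwise until it clicks over its detent and its metal arm has swung off the battery pack. Then pinch the pack's two opposed side catches together, lift the pack straight out of the charger and finish still holding it by the pinched catches, upright and still, at least 10 cm above its seat; do not put it down or let go. Leave the other things on the bench where they are.

Things in the scene. Friction and masses are not known exactly. Their poses are not given: they have to be found in the camera images.
- charger: Grey bench charger, fixed: housing 195 x 94 x 20 mm (x -140 to 55, y -47 to 47 mm) with a socket of walls 54 mm high round the pack (1 mm play; inner lips hold the pack's hooks) and a round pedestal for the lock knob, axis at x -105, y 0. Origin on the bench under the centre of the pack's seat, which is 20 mm above the bench. x points from knob to pack, y to the left catch, z up.
- lock_knob (a joint): Angle of the lock knob, rad: 0 locked (as it starts), growing clockwise seen from above to its stop at 1.2. A detent holds it at either end: it resists with up to about 0.08 Nm until 0.6 rad and beyond that snaps on by itself to 1.2.
- lock_knob_grip (a point): Point on the knob's vertical axis, 82 mm above the bench, where to grip. The black bar grip is 42 mm long (this frame's x), 14 mm wide, from 61 to 95 mm above the bench; at 0 rad it lies along the charger's x. The frame turns with the knob. Below it a flat steel arm (53 to 59 mm up, 14 mm wide, 55 mm long from the axis) points to the pack at 0 rad, blocking its tongue, and is clear at 1.2.
- pack: The black battery pack (0.3 to 0.65 kg) standing in the charger: a block 76 (x) x 40 (y) x 95 (z) mm with a tongue at its -x end, under the knob's arm. Origin at the centre of its underside; axes start parallel to the charger's, z up. Its lower 34 mm is inside the socket.
- pack_center (a point): Centre of the battery pack's block, 47.5 mm above its underside; 67.5 mm above the bench while it is seated.
- catch_left_pad (a point): Centre of the outer face of the left catch's finger pad (ribbed grey plate, 24 mm wide along x, 26 mm high) on the pack's +y side, 28.5 mm from its middle plane, 70 mm above its underside (90 mm above the bench while seated). The two outer faces are 57 mm apart, 43 mm when both are fully pressed.
- catch_right_pad (a point): The same on the pack's -y side.
- catch_left (a joint): How far the left catch is pressed in, m: 0 free, 0.007 at its stop; spring 1.8 N at 0, 6 N at the stop. Its hook frees the charger's lip at about 0.004 to 0.0055; press fully home and keep it pressed.
- catch_right (a joint): The same for the right catch.
- screw_jar: Bystander: glass screw jar with steel cap, radius 30, 85 mm high, near the charger; origin at the centre of its underside.
- tape_measure: Bystander: grey tape measure, 68 x 36 x 62 mm, near the charger; origin at the centre of its underside.
- offcut: Bystander: wooden offcut 100 x 60 x 35 mm, near the charger; origin at the centre of its underside.
- flat_pack: Bystander: another battery pack of a flat kind, 95 x 70 x 56 mm, lying on the bench; not the one wanted. Origin at the centre of its underside.
- glue_tin: Bystander: plain metal tin, radius 36, 70 mm high; origin at the centre of its underside.
- screwdriver: Bystander: screwdriver lying on the bench, 200 mm long.
- hammer: Bystander: hammer lying on the bench, 260 mm long.

How it is judged:
On the way, in this order (a step that is already met when the one before it is completed fails the run):
1. the lock knob is turned past its detent while the pack is still seated (value of joint lock_knob above 1.05 rad and z of pack in the frame of charger below 0.03 m), for 0.2 s.
2. both side catches are pinched in by the fingers while the pack is still in its socket (value of joint each of catch_left, catch_right above 0.005 m and contact force between the fingers and pack above 2 N and z of pack in the frame of charger below 0.05 m), for 0.05 s.
At the end, for the whole second after the job is handed in: The lock knob stands past its detent (over 1.05 rad), the fingers hold the pack with both catches pressed in by more than 5 mm, its underside is more than 110 mm above the bench (90 mm above its seat), it is upright within 15 degrees, still (under 0.05 m/s) and does not touch the charger (value of joint lock_knob above 1.05 rad and value of joint each of catch_left, catch_right above 0.005 m and contact force between the fingers and pack above 2 N and height (world z) of pack above 0.11 m and angle between pack_center's own z axis and vertical below 0.26 rad and contact force between pack and charger below 0.1 N and linear speed of pack below 0.05 m/s); the arm keeps its last pose, push and grip.
It fails at once if a bystander is moved by more than 3 cm (distance of any of screw_jar, tape_measure, offcut, flat_pack, glue_tin, screwdriver, hammer from where it was at the start of the episode above 0.03 m).
It also fails if it takes over 50 s, if anything falls off the work surface, if the arm or the gripper's body presses on something with over 40 N, if the wrist force passes 120 N, or if a joint passes its speed limit or range.

### The arm

A 6-joint arm with a two-finger parallel gripper is mounted at the origin on the work surface. World frame = base frame: x ahead of the robot, y to its left, z up, the work surface at z = 0. Lengths are in m, angles in rad, forces in N, time in s.
With the tool pointing down it reaches from about 0.325 to 0.775 m from the base axis. Payload 5.5 kg.
Tool frame: the origin (TCP) lies between the finger pads; the fingertips stand 8 mm ahead of it and the grasp point (between the pads) lies 11 mm behind it (tcp_to_tips is the distance from the TCP to the fingertips, in m); z points along the fingers, y is the line along which they close (so a half turn about z gives the same grasp; the last joint's range is limited). The gripper opens to 88 mm and grips with 3 to 60 N. Pads are 20 mm wide; open, the fingers measure 115 mm over their backs; the gripper's body (75 mm by 178 mm) begins 61 mm behind the grasp point.
Start: joints at [-0.057, 0.091, 1.231, -0, 1.82, -0.057], TCP at [0.6, -0, 0.231] pointing down, gripper open.
Joint ranges: [-2.87, 2.87], [-0.86, 2.18], [0.17, 2.46], [-1.51, 4.65], [0.06, 2.69], [-2.65, 2.65]. Speed limits (rad/s): [2.57, 2.57, 3.01, 3.14, 3.14, 3.14].

### API

Orientations are given as a unit quaternion [w, x, y, z].
In Python, from bench import * gives the robot as it stands. Calls block until the motion is done:
- move_to(position, orientation): joint-space move of the TCP to a pose.
- move_l(position, speed=0.15, orientation=None): straight line of the TCP; orientation=None keeps the orientation; speed is the mean speed in m/s.
- movej(angles): joint-space move.
- gripper_open() and close(): open the fingers fully, or close them until they stop; the grip force is fixed at half the most.
- hold(seconds).
- inverse_kinematics(position, orientation): joint angles nearest the present ones, or None.
- state(): the state.
- get_image(name): name is "scene" or "side" or "wrist"; returns a dict with "frame" (400x640x3 uint8, blue, green, red), "depth" (400x640 float32, m along the optical axis (not along the pixel's ray), 0 where there is no reading), "camera_matrix" (3x3 intrinsics, pixels), "view" (4x4, takes a point from world to camera coordinates). Camera axes: x right, y up, looking along -z (the intrinsics and any distortion apply to the point x, -y, -z); pixel columns grow to the right and rows downward; lengths in m; the calibration is good to about 2 mm. A picture is of the moment at which its call begins.
A pose or a line that the arm cannot do raises IKError and nothing moves.
- job_done(): hands the job in; it is judged then, once.
The state is a dict: "time": time; "joint_pos": joint angles; "dq": joint speeds; "joint_torque": joint torques, N m; "ee_pos": TCP position; "ee_rot": TCP orientation; "ft_force": force on the tool from outside, world axes, zero at the start; "moment": the same for the moment, N m; "finger_gap": finger opening in m; "finger_force": force on a finger pad.
Only numpy, scipy, OpenCV 4.12 (cv2) and the standard library are available. Lean on these libraries where they do the work, as an engineer would, in place of code of your own. Each camera call takes 0.05 s, during which the arm holds its last target. There are 200 camera calls.

## Working session

There is one attempt and no reset: what is moved stays moved. The work goes in short steps, each a Python script; the robot and the scene stay as the last script left them, time stands still between calls to the robot, and variables do not carry over. Pictures are saved under pics/ and viewed, at most 10 in all, crops included, and the job is handed in when it is done.

```bash
mkdir -p pics; ls; python3 - <<'E'
from bench import *
import cv2,numpy as np,pickle
d={n:get_image(n) for n in("scene","side","wrist")}
pickle.dump(d,open("d0.pkl","wb"))
for n in d:
    cv2.imwrite(f"pics/{n}0.png",d[n]["frame"]); print(n,d[n]["camera_matrix"].tolist(),np.round(d[n]["view"],3).tolist())
print(state())
E
```

```text
pics
scene [[424.8623440059646, 0.0, 312.67279123015453], [0.0, 424.8623440059646, 199.37820373700308], [0.0, 0.0, 1.0]] [[0.799, 0.602, 0.001, -0.49], [-0.444, 0.588, 0.676, 0.182], [0.406, -0.54, 0.737, -1.539], [0.0, 0.0, 0.0, 1.0]]
side [[488.9466446506055, 0.0, 329.3047008602519], [0.0, 488.9466446506055, 203.0388246762174], [0.0, 0.0, 1.0]] [[-0.985, -0.172, -0.01, 0.581], [0.08, -0.506, 0.859, -0.095], [-0.153, 0.845, 0.512, -1.494], [0.0, 0.0, 0.0, 1.0]]
wrist [[354.38680719116036, 0.0, 321.83732285597387], [0.0, 354.38680719116036, 200.13861491978648], [0.0, 0.0, 1.0]] [[1.0, 0.001, -0.002, -0.6], [-0.001, 0.953, -0.302, 0.036], [0.002, 0.302, 0.953, -0.391], [0.0, 0.0, 0.0, 1.0]]
{'time': 0.15, 'joint_pos': array([-5.67344316e-02,  9.16895358e-02,  1.23160300e+00,  2.34445634e-05,
        1.81976800e+00, -5.66672418e-02]), 'dq': array([ 0.00217007, -0.00354482, -0.00393021,  0.00114447, -0.00114221,
        0.00144574]), 'joint_torque': array([ 1.35033202e-03, -4.47044814e+01, -4.06907630e+01,  6.99103042e-02,
        2.74600578e-02, -1.16549641e-04]), 'ee_pos': array([ 5.99799312e-01, -3.26978125e-06,  2.29767974e-01]), 'ee_rot': array([-5.55118148e-04,  7.07128309e-01,  7.07084872e-01, -4.80253216e-04]), 'ft_force': array([-0.21080429,  0.02305353,  0.16264861]), 'moment': array([ 0.01324665,  0.06149996, -0.03068367]), 'finger_force': 0.0, 'finger_gap': 0.08801623508662962}
```

View pics/scene0.png

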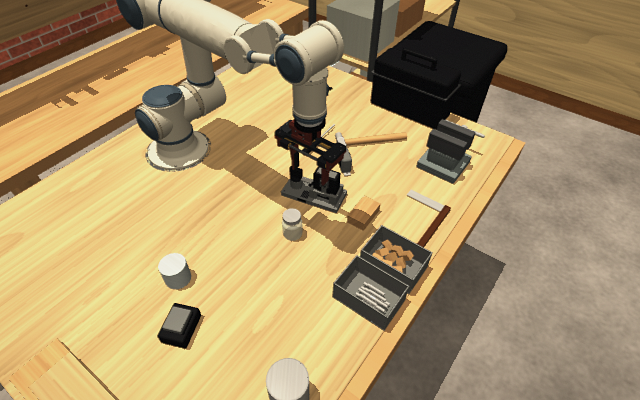

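View pics/side0.png

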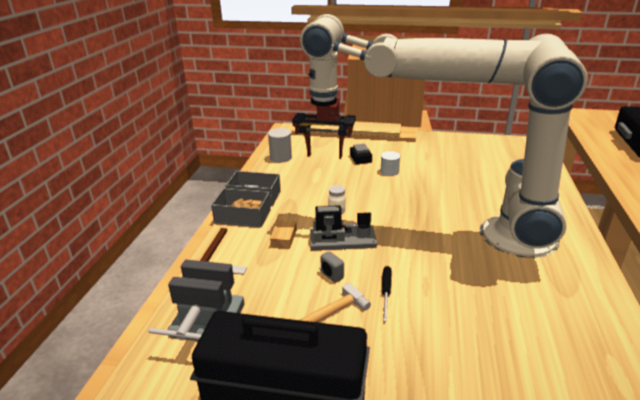

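The scene view is partly blocked by the arm. The side view shows the charger clearly: pack at about (328,220), knob at about (364,220), housing at about (343,237). I'll get its coarse position from a ray, then look from the wrist above it.

```bash
cat > h.py <<'E'
import numpy as np,cv2,pickle
def ray(im,u,v):
    V=np.array(im["view"]);R=V[:3,:3];c=-R.T@V[:3,3];K=im["camera_matrix"]
    d=R.T@np.array([(u-K[0][2])/K[0][0],-(v-K[1][2])/K[1][1],-1]);return c,d
def onz(im,u,v,z):
    c,d=ray(im,u,v);return c+d*(z-c[2])/d[2]
def cloud(im):
    D=im["depth"];v,u=np.mgrid[:400,:640];V=np.array(im["view"]);R=V[:3,:3];K=im["camera_matrix"]
    p=np.stack([(u-K[0][2])/K[0][0]*D,-(v-K[1][2])/K[1][1]*D,-D],-1)
    return (p-V[:3,3])@R
E
python3 - <<'E'
from h import *
d=pickle.load(open("d0.pkl","rb"))
s=d["side"]
for n,p in dict(pack=(328,206,.115),knob=(364,213,.095),c1=(311,247,0),c2=(376,245,0),tape=(332,266,.03),offcut=(284,235,.02),jar=(337,190,.085),hammer=(355,297,.02),sd=(387,270,.02)).items(): print(n,onz(s,*p))
P=cloud(s)
for p in((328,206),(364,213),(332,266)): print(P[p[1],p[0]])
E
```

```text
pack [0.57211705 0.11526142 0.115     ]
knob [0.46734251 0.1051884  0.095     ]
c1 [0.61534322 0.1669672  0.        ]
c2 [0.42661335 0.12636772 0.        ]
tape [0.53228452 0.28365796 0.03      ]
offcut [0.70163471 0.14693276 0.02      ]
jar [ 0.56986885 -0.03571421  0.085     ]
hammer [0.45652469 0.38513625 0.02      ]
sd [0.38509179 0.26446037 0.02      ]
[0.57271978 0.1119837  0.11298545]
[0.46736229 0.10498172 0.09487062]
[0.52780725 0.30920023 0.05036764]
```

```bash
python3 - <<'E'
from bench import *
from h import *
q=[0,2**-.5,2**-.5,0]
move_to([.53,.14,.33],q); hold(.3)
d={n:get_image(n) for n in("scene","side","wrist")}
pickle.dump(d,open("d1.pkl","wb"))
cv2.imwrite("pics/wrist1.png",d["wrist"]["frame"]); s=state();print(s["ee_pos"],s["joint_pos"],s["time"])
E
```

```text
[0.53017945 0.13955945 0.32962129] [ 1.95350327e-01 -4.26114546e-03  1.15157493e+00 -2.65216157e-05
  1.99489691e+00  1.96107217e-01] 1.3667
```

View pics/wrist1.png

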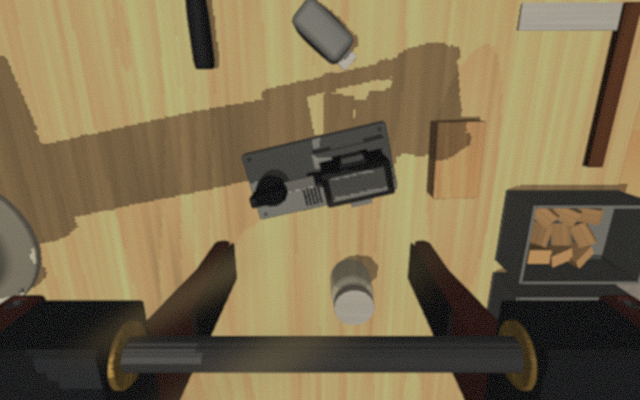

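The wrist picture shows the whole charger: housing corners at about (243,155), (385,122), (395,187) and (262,219), knob at about (270,188), pack top at about (358,180). It's yawed roughly +10°. Next I'll fit it from the depth data.

```bash
python3 - <<'E'
from h import *
d=pickle.load(open("d1.pkl","rb"))
for n in("wrist","side"):
    P=cloud(d[n]);f=d[n]["frame"].max(-1)
    box=(P[...,0]>.40)&(P[...,0]<.645)&(P[...,1]>.03)&(P[...,1]<.2)
    for nm,lo,hi,ex in(("house",.012,.03,None),("knob",.088,.1,"k"),("packtop",.108,.125,"p"),("arm",.05,.0605,"k"),("pads",.095,.107,"p")):
        m=box&(P[...,2]>lo)&(P[...,2]<hi)
        if ex=="k": m&=P[...,0]<.54
        if ex=="p": m&=P[...,0]>.51
        if nm=="house": m&=(f<150)
        m=cv2.morphologyEx(m.astype(np.uint8),cv2.MORPH_OPEN,np.ones((2,2)))>0
        p=P[m]
        if len(p)<8: print(n,nm,len(p));continue
        r=cv2.minAreaRect((p[:,:2]*1000).astype(np.float32))
        print(n,nm,len(p),np.round(r[0],1),np.round(r[1],1),round(r[2],1),p[:,2].mean().round(4),np.median(p[:,:2],0).round(4))
w=d["wrist"]
print("corners",[onz(w,*c,.02)[:2].round(4).tolist() for c in((243,155),(385,122),(395,187),(262,219))])
img=w["frame"][100:240,220:420];cv2.imwrite("pics/crop1.png",cv2.resize(np.clip(img.astype(float)*1.6,0,255).astype(np.uint8),None,fx=4,fy=4,interpolation=cv2.INTER_CUBIC))
E
```

```text
wrist house 4447 [523.6 139.6] [197.4 159.6] 13.5 0.0216 [0.5002 0.1295]
wrist knob 452 [499.2 127.2] [194.7  56.2] 55.7 0.0907 [0.4691 0.1008]
wrist packtop 2521 [570.3 147.8] [ 97. 165.] 12.5 0.1113 [0.5694 0.1249]
wrist arm 870 [496.6 144.7] [161.6  88.2] 86.3 0.0574 [0.5046 0.1116]
wrist pads 405 [564.3 141.9] [ 68.  166.4] 2.9 0.0975 [0.5676 0.1449]
side house 742 [394.7 683.5] [ 197.5 1250.2] 12.9 0.0228 [0.5073 0.1442]
side knob 52 [497.2  57.9] [ 92.3 156.3] 5.2 0.0858 [0.4695 0.1085]
side packtop 201 [576.8  63.8] [ 73.  177.4] 7.5 0.1087 [0.5661 0.1349]
side arm 119 [448.3 669.2] [  93.2 1302.5] 4.4 0.0553 [0.4919 0.1166]
side pads 96 [545.6  69.7] [190.6  62.3] 75.9 0.095 [0.5613 0.1478]
corners [[0.4266, 0.1392], [0.611, 0.1817], [0.6292, 0.0955], [0.447, 0.0493]]
```

View pics/crop1.png

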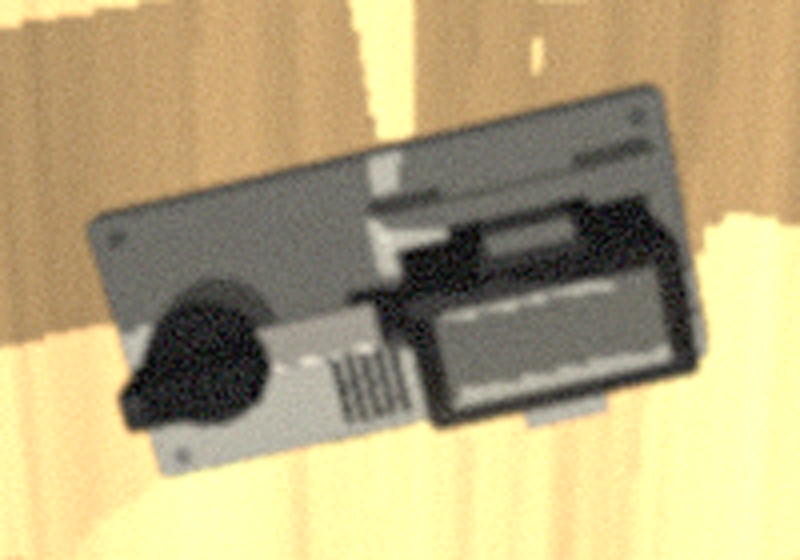

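The crop shows the pack's top plate with inner corners at about (437,315), (655,265), (675,350) and (458,405). The left catch is at (530,235), the right catch edge at (565,410) and the knob at (205,365). Next is a fit restricted to connected blobs, to keep out depth outliers.

```bash
python3 - <<'E'
from h import *
d=pickle.load(open("d1.pkl","rb"))
w=d["wrist"];P=cloud(w)
hsv=cv2.cvtColor(cv2.GaussianBlur(w["frame"],(3,3),0),cv2.COLOR_BGR2HSV)
D=w["depth"];
# housing+all silhouette: low saturation
roi=np.zeros((400,640),bool);roi[110:230,230:405]=1
m=((hsv[...,1]<60)|(hsv[...,2]<45))&roi
m=cv2.morphologyEx(m.astype(np.uint8),cv2.MORPH_OPEN,np.ones((3,3)))
n,l,s,c=cv2.connectedComponentsWithStats(m);k=1+s[1:,4].argmax();print("sil",s[k])
sil=l==k
def rect(mask,z,nm):
    n,l,s,c=cv2.connectedComponentsWithStats(mask.astype(np.uint8),connectivity=4);k=1+s[1:,4].argmax()
    v,u=np.nonzero(l==k); q=np.array([onz(w,a,b,z)[:2] for a,b in zip(u,v)])*1000
    r=cv2.minAreaRect(q.astype(np.float32));print(nm,len(q),np.round(r[0],1),np.round(r[1],1),round(r[2],1),"depthz",np.round(np.percentile(P[l==k][:,2],[10,50,90]),4))
    return l==k
Z=cv2.medianBlur(P[...,2].astype(np.float32),3)
rect(sil&(Z>.105)&(Z<.125),.115,"packtop")
rect(sil&(Z>.085)&(Z<.103)&(np.arange(640)<310),.095,"knob")
rect(sil&(Z>.05)&(Z<.0615)&(np.arange(640)<318),.059,"arm")
h=rect(sil&(Z<.03),.02,"house")
# edges of housing: top & left lines from the silhouette contour
def line(pts,z):
    q=np.array([onz(w,a,b,z)[:2] for a,b in pts])*1000
    vx,vy,x,y=cv2.fitLine(q.astype(np.float32),cv2.DIST_HUBER,0,.01,.01).ravel();return np.degrees(np.arctan2(vy,vx)),np.array([x,y])
top=[(u,np.nonzero(sil[:,u])[0].min()-.5) for u in range(252,378)]
left=[(np.nonzero(sil[v])[0].min()-.5,v) for v in range(162,186)]
right=[(np.nonzero(sil[v])[0].max()+.5,v) for v in range(128,150)]
for n,L in(("top",top),("left",left),("right",right)): print(n,line(L,.02))
a,p=line(top,.02);t=np.radians(a);R=np.array([[np.cos(t),np.sin(t)],[-np.sin(t),np.cos(t)]])
lp=R@line(left,.02)[1];rp=R@line(right,.02)[1];tp=R@p
print("len",rp[0]-lp[0]);o=np.array([lp[0]+140+(rp[0]-lp[0]-195)/2,tp[1]-47]);print("origin",R.T@o,"knob",R.T@(o-[105,0]),"yaw",a)
for c in((437,315),(655,265),(675,350),(458,405)):
    print(R@(onz(w,220+c[0]/4,100+c[1]/4,.115)[:2]*1000)-o)
# in-frame extents
for nm,mm in(("packtop",sil&(Z>.105)&(Z<.125)),("knob",sil&(Z>.088)&(Z<.103)&(np.arange(640)<310)),("house",h)):
    q=P[mm][:,:2]*1000@R.T-o;print(nm,np.round(np.percentile(q,[1,5,50,95,99],axis=0),1).tolist())
E
```

```text
sil [ 243  122  153   97 9984]
packtop 2471 [568.  126.4] [75.  41.2] 13.5 depthz [0.1123 0.1139 0.1151]
knob 421 [468.8 102.7] [39.8 15.2] 13.6 depthz [0.09   0.0933 0.0944]
arm 618 [484.1 110. ] [22.5 73.1] 88.4 depthz [0.0563 0.0582 0.0602]
house 3349 [527.4 117.3] [191.1  91.4] 13.1 depthz [0.0173 0.0186 0.0199]
top (np.float32(13.284489), array([520.44385, 162.4291 ], dtype=float32))
left (np.float32(-76.33343), array([430.14417 , 113.883354], dtype=float32))
right (np.float32(-76.19877), array([615.1676, 160.6395], dtype=float32))
len 190.81635
origin [569.0733  125.61847] knob [466.88297472 101.4909089 ] yaw 13.284489
[-28.73925923  12.25948807]
[30.22085257 12.27326621]
[ 31.29296568 -11.86200931]
[-28.82463412 -13.60399572]
packtop [[-37.7, -18.7], [-34.3, -16.1], [-0.5, 2.1], [32.9, 18.6], [36.0, 19.1]]
knob [[-122.2, -7.6], [-120.2, -6.5], [-103.1, 0.3], [-85.9, 5.8], [-83.3, 8.3]]
house [[-136.9, -24.3], [-132.1, 3.1], [-64.3, 31.9], [49.6, 45.2], [52.5, 46.0]]
```

The fits agree: charger origin ≈ (568.5, 126), yaw ≈ 13.4°, knob axis ≈ (467, 102). Now I'll turn the knob.

```bash
cat >> h.py <<'E'
def quat(phi): # tool down, closing axis y at world angle phi
    from scipy.spatial.transform import Rotation as R
    y=[np.cos(phi),np.sin(phi),0];z=[0,0,-1];x=np.cross(y,z)
    q=R.from_matrix(np.array([x,y,z]).T).as_quat();return [q[3],q[0],q[1],q[2]]
YAW=np.radians(13.4)
E
python3 - <<'E'
from bench import *
from h import *
q=quat(YAW+np.pi/2)
def st(t):
    s=state();print(t,round(s["time"],2),s["ee_pos"].round(4),"j6",s["joint_pos"][5].round(3),"gap",round(s["finger_gap"],4),"ff",round(s["finger_force"],1),s["ft_force"].round(1),s["moment"].round(2))
move_to([.467,.102,.20],q);st("above")
move_l([.467,.102,.074],.12);st("down")
close();st("closed")
j=np.array(state()["joint_pos"])
for a in(.3,.6,.9,1.2):
    k=j.copy();k[5]+=a;movej(k);st(a)
hold(.3);st("end")
cv2.imwrite("pics/k.png",get_image("side")["frame"])
E
```

```text
above 2.99 [0.4672 0.1021 0.2004] j6 -1.66 gap 0.0876 ff 0.0 [-0.4 -0.7  0.3] [ 0.12 -0.07 -0.01]
down 4.19 [0.4676 0.1021 0.075 ] j6 -1.661 gap 0.0875 ff 0.0 [ 0.1 -0.6 -0.4] [ 0.05 -0.03  0.01]
closed 5.32 [0.4674 0.1005 0.074 ] j6 -1.661 gap 0.0139 ff 30.0 [ 1.5 -5.8 -0.1] [-0.82 -0.27 -0.04]
0.3 5.71 [0.4674 0.1001 0.074 ] j6 -1.365 gap 0.0135 ff 30.0 [-0.3 -2.6 -0.1] [-0.15 -0.2   0.04]
0.6 6.1 [0.4673 0.0999 0.074 ] j6 -1.067 gap 0.0142 ff 30.0 [-1.1 -5.9  0.6] [-0.57 -0.16 -0.03]
0.9 6.49 [0.4672 0.0996 0.074 ] j6 -0.766 gap 0.0138 ff 30.0 [-1.8 -5.7  2.1] [-0.58 -0.05 -0.08]
1.2 6.88 [0.467  0.0994 0.074 ] j6 -0.467 gap 0.0135 ff 30.0 [-2.1 -6.8  1.3] [-0.88  0.27 -0.02]
end 7.18 [0.467  0.0993 0.074 ] j6 -0.467 gap 0.0138 ff 30.0 [-2.  -6.7  1.9] [-0.88  0.24  0.01]
```

The knob turned with the wrist, and it pulled the arm about 2.5 mm in −y, so I'll apply that correction to the pack too. Next: release, retreat and check.

```bash
python3 - <<'E'
from bench import *
from h import *
gripper_open()
move_l([.467,.099,.2],.15)
q=quat(YAW+np.pi/2)
move_to([.568,.124,.22],q);hold(.2)
s=state();print(s["time"],s["ee_pos"],s["ft_force"])
w=get_image("wrist");sd=get_image("side");pickle.dump((w,sd),open("d2.pkl","wb"))
a=cv2.resize(sd["frame"][130:270,260:460],None,fx=3,fy=3);b=cv2.resize(w["frame"],(480,300))
c=np.zeros((420,1080,3),np.uint8);c[:,:600]=a;c[:300,600:]=b
cv2.imwrite("pics/c2.png",cv2.resize(c,(800,311),interpolation=cv2.INTER_AREA))
E
```

```text
10.725 [0.56773511 0.12394557 0.22009744] [ 0.11691534 -0.12972714 -0.98136899]
```

View pics/c2.png

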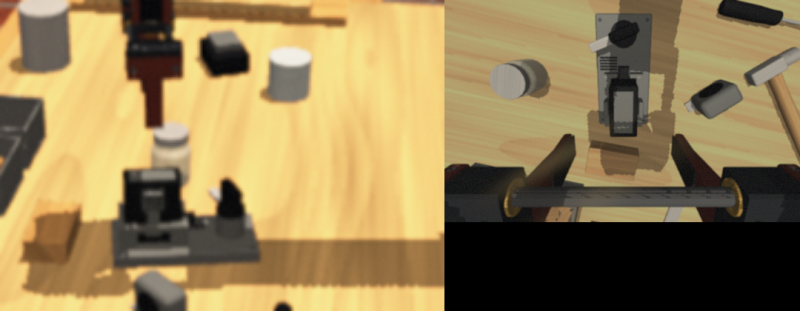

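The knob's bar and arm have clearly swung off the pack: in the wrist view the arm is at about (598,44), pointing to the side. The pack at (624,108) sits centred between the fingers. I'll re-measure it from this closer view, then descend and pinch.

```bash
python3 - <<'E'
from bench import *
from h import *
w,sd=pickle.load(open("d2.pkl","rb"))
P=cloud(w);Z=cv2.medianBlur(P[...,2].astype(np.float32),3)
m=(Z>.107)&(Z<.125)&(abs(P[...,0]-.568)<.06)&(abs(P[...,1]-.124)<.05)
n,l,s,c=cv2.connectedComponentsWithStats(m.astype(np.uint8),connectivity=4);k=1+s[1:,4].argmax()
v,u=np.nonzero(l==k);Q=np.array([onz(w,a,b,.115)[:2] for a,b in zip(u,v)])*1000
r=cv2.minAreaRect(Q.astype(np.float32));print(len(Q),r)
def st(t):
    s=state();print(t,round(s["time"],2),s["ee_pos"].round(4),"gap",round(s["finger_gap"],4),"ff",round(s["finger_force"],1),s["ft_force"].round(1),s["moment"].round(2))
c=np.array(r[0])/1000
if abs(c-[.568,.124]).max()<.004 and abs(max(r[1])-76)<4:
    x,y=(c+[.568,.124])/2
    move_l([x,y,.14],.12);st("pre");move_l([x,y,.079],.1);st("down");close();hold(.2);st("closed")
E
```

```text
4817 ((567.426513671875, 124.04721069335938), (74.62431335449219, 39.33622360229492), 13.236717224121094)
pre 11.64 [0.5681 0.1241 0.1409] gap 0.0876 ff 0.0 [-0.8 -0.5  0.1] [ 0.14 -0.03 -0.03]
down 12.4 [0.568  0.1241 0.0796] gap 0.0876 ff 0.0 [-0.4  0.2  0.8] [ 0.08 -0.01 -0.02]
closed 13.42 [0.568  0.124  0.0796] gap 0.04 ff 30.0 [-1.7 -1.5  5.9] [-0.05  0.14 -0.03]
```

The gap reads 40 mm, but 43 mm was expected with both catches fully pressed. I'll look before lifting.

```bash
python3 - <<'E'
from bench import *
from h import *
w=get_image("wrist");sd=get_image("side");sc=get_image("scene")
pickle.dump((w,sd,sc),open("d3.pkl","wb"))
a=cv2.resize(sd["frame"][170:260,290:390],(400,360),interpolation=cv2.INTER_CUBIC)
b=cv2.resize(sc["frame"][130:220,270:370],(400,360),interpolation=cv2.INTER_CUBIC)
cv2.imwrite("pics/c3.png",cv2.convertScaleAbs(np.hstack([a,b]),alpha=1.6))
cv2.imwrite("pics/w3.png",cv2.convertScaleAbs(w["frame"],alpha=1.8))
E
```

```text
(no output)
```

View pics/c3.png

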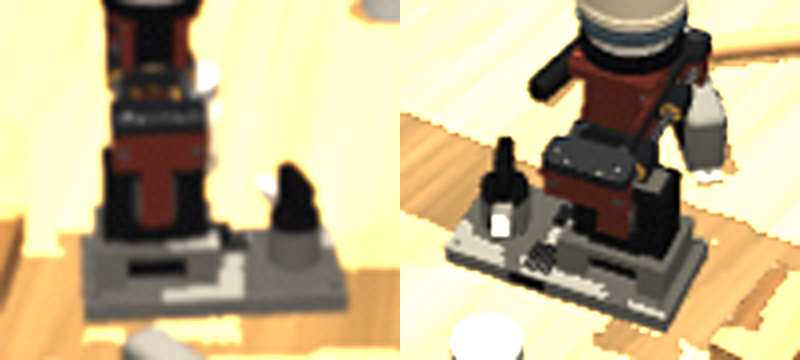

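View pics/w3.png

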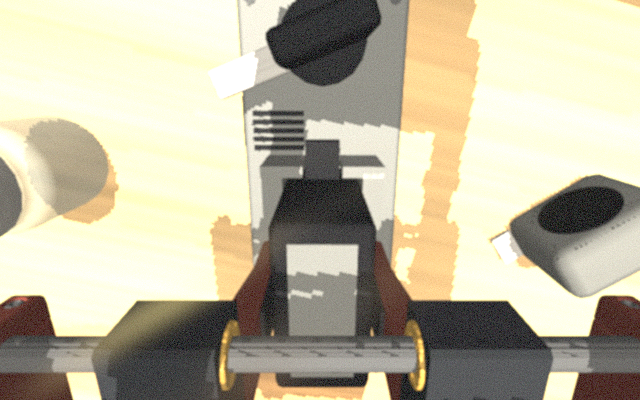

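The fingers sit squarely and symmetrically on both catches: fingers at about (252,300) and (392,300) in the wrist view, pack between them. The 3 mm difference fits soft stops under the 30 N grip. I'll do a short test lift and watch the force for a hooked pack.

```bash
python3 - <<'E'
from bench import *
from h import *
def st(t):
    s=state();print(t,round(s["time"],2),s["ee_pos"].round(4),"gap",round(s["finger_gap"],4),"ff",round(s["finger_force"],1),s["ft_force"].round(1),s["moment"].round(2));return s
p=state()["ee_pos"];x,y=.5678,.1241
for dz in(.003,.006,.012,.02):
    move_l([x,y,.079+dz],.03)
    s=st(dz)
    if s["ft_force"][2]<-20: print("STOP");break
E
```

```text
0.003 13.82 [0.567  0.1241 0.0804] gap 0.04 ff 30.0 [-0.2  0.5 -4.8] [ 0.09 -0.05  0.  ]
0.006 14.07 [0.5677 0.1241 0.0847] gap 0.0402 ff 30.0 [-0.3 -0.6 -4.1] [ 0.1  -0.04  0.03]
0.012 14.42 [0.5681 0.1241 0.0915] gap 0.0406 ff 30.0 [ 0.5  0.5 -4.3] [ 0.08 -0.07  0.05]
0.02 14.83 [0.568  0.1241 0.0994] gap 0.0403 ff 30.0 [-0.8  0.6 -4.4] [ 0.14 -0.06  0.02]
```

A steady pull of about 4.4 N means the pack is free and hanging from the fingers (≈0.45 kg). I'll continue the lift.

```bash
python3 - <<'E'
from bench import *
from h import *
move_l([.5678,.1241,.219],.06);hold(.6)
s=state();print(s["time"],s["ee_pos"],s["finger_gap"],s["finger_force"],s["ft_force"])
a=get_image("side")["frame"][100:270,270:400];b=get_image("scene")["frame"][80:250,260:390]
cv2.imwrite("pics/c4.png",cv2.convertScaleAbs(cv2.resize(np.hstack([a,b]),None,fx=3,fy=3),alpha=1.4))
E
```

```text
17.5833 [0.5678181  0.12410735 0.21899717] 0.04022772883033993 29.99720424413681 [-0.08618337 -0.45051778 -5.16516428]
```

View pics/c4.png

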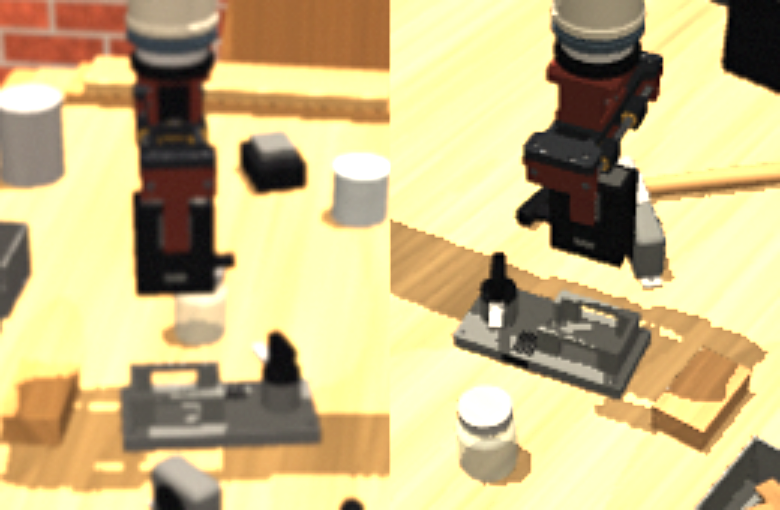

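The pack hangs upright in the fingers at about (175,240) in the side crop, well above the empty socket at (175,385). The knob is still turned.

```bash
python3 -c "
from bench import *
print(job_done())"
```

```text
the job is handed in; nothing more can be done
None
```

The job is handed in, with no verdict returned: the knob is turned with its arm off the pack, and the pack is held upright by both pinched catches about 14 cm above its seat.

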